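# Load the marking-out stand and hold it upright

### The job

Seat the stepped steel workpiece flat and square in the matching pocket of the hinged marking-out frame; then, with the frame still lying flat, flip its side prop leg up and over centre until it snaps down against its far stop. Finally raise the frame by its round crossbar and hold it upright, gripping the crossbar, with the workpiece still home and the leg still down: finish while holding it there so that a colleague can scribe the part, do not let go. Leave the other things on the bench where they are.

Things in the scene. Friction and masses are not known exactly. Their poses are not given: they have to be found in the camera images.
- block_center (a point): Centre, 18 mm above its underside, of the loose stepped steel workpiece, 0.58 kg. Base 44 (x) x 60 (y) x 20 mm high; a tongue 24 mm wide (y), as high, stands 12 mm out of the middle of its -x side; centred on top a boss 24 (x) x 40 (y) x 16 mm high, to be gripped across its 24 mm from above, fingertips over 20 mm above the underside. Lies on the bench, yaw within 0.7 rad of the frame's.
- pocket (a point): Centre of the pocket's floor in the hinged frame; axes as the seated workpiece's: x towards the hinge, y along it, z out of the floor (up while flat). Pocket 48 (x) x 64 (y) x 20 mm deep, with a notch 28 mm wide and 13 mm deep in x for the tongue on its -x side, towards the crossbar. Flat rim, walls 10 mm or thicker. The seated workpiece's underside is on this floor.
- frame_hinge (a point): Middle of the frame's hinge line, 60 mm above the bench, fixed. x horizontal, from crossbar to hinge; y along the hinge; z up. While flat, the frame plate (120 mm wide, 6 mm thick, mid-plane at hinge height) reaches 125 mm from the hinge to the -x side, its crossbar's centre 185 mm.
- frame (a joint): Angle of the hinged frame, rad: 0 flat, 1.571 upright; the crossbar moves on an arc of 185 mm radius from the hinge's -x side to straight above it. Forward stop at 1.80. Let go while upright and loaded, it tips forward to that stop; from below about 1.45 it falls back on to its leg (about 1.3), or flat if the leg is not down. Raising it loaded takes 5 to 6 N at the crossbar.
- grip_bar: Crossbar at the frame's free end: round steel roller 12 mm in diameter, 120 mm long along y, carried by two 10 mm wide arms 50 mm either side of its middle; origin at its centre, y along it. 54 mm free between it and the frame plate. It can be pinched from above at its middle and turns on its axis as the frame rises.
- leg (a joint): Angle of the prop leg (kickstand) to the frame, rad: 0 stowed, along the frame's +y side, pointing to the crossbar end; 3.49 fully down at its far stop, pointing past the hinge. It turns up and over the top (frame flat: upright at 1.57). A weak over-centre spring (under 2 N at the foot) pushes it to the nearer stop from its centre at 1.57.
- leg_pivot (a point): Point on the leg's pivot axis (along the frame's y), level with the place to pinch on the foot bar, which circles this point at 103 mm radius; axes the frame's.
- leg_foot: Foot bar at the end of the leg: round steel roller 12 mm in diameter, along y, standing 44 mm out sideways from the leg, away from the frame; origin on its axis, 23 mm out from the leg's face. It can be pinched from above and turns on its axis.
- bar_stock: bystander: plain steel bar offcut 30 x 75 x 25 mm without any step or tongue, lying near the workpiece; origin at the centre of its underside
- flange: bystander: round steel flange, 60 mm diameter, 28 mm high, lying near the workpiece; origin at the centre of its underside
- file: bystander: hand file with wooden handle, 310 mm long; origin on its axis on the bench
- try_square: bystander: steel try square, 100 x 140 mm; origin under its thick stock
- hammer: bystander: hammer lying on the bench beyond the stand
- oil_can: bystander: grey can, 56 mm diameter, 90 mm tall; origin at the centre of its underside
- brush: bystander: hand brush lying on the bench
Mind the look-alikes: they are no part of the job. What is shaped like the part that bears block_center but green or pink is not meant.

How it is judged:
By the outcome, as a careful person would: the job done as asked, in the order asked, and still so for the second after the job is handed in, while the arm keeps its last pose, push and grip.
It also fails if it takes over 72 s, if anything falls off the work surface, if the arm or the gripper's body presses on something with over 40 N, if the wrist force passes 120 N, or if a joint passes its speed limit or range.

### The arm

A 7-joint arm with a two-finger parallel gripper is mounted at the origin on the work surface. World frame = base frame: x ahead of the robot, y to its left, z up, the work surface at z = 0. Lengths are in m, angles in rad, forces in N, time in s.
With the tool pointing down it reaches from about 0.375 to 0.925 m from the base axis. Payload 3.1 kg.
Tool frame: the origin (TCP) lies midway between the tips of the shut fingers; the grasp point (between the pads) lies 19 mm behind it; z points along the fingers, y is the line along which they close (so a half turn about z gives the same grasp; the last joint's range is limited). The gripper opens to 85 mm and grips with 20 to 120 N. Pads are 22 mm wide; open, the fingers measure 114 mm over their backs; the gripper's body (76 mm by 85 mm) begins 54 mm behind the grasp point. The pads swing forward as they close: fully open they stand 13 mm farther back than shut.
Start: joints at [-1.371, 0.383, 0.044, 1.598, -0.018, 1.161, -0.05], TCP at [0.191, 0.621, 0.205] pointing down, gripper open.
Joint ranges: [-2.61, 2.61], [-0.41, 2.15], [-1.48, 1.57], [0, 2.5], [-1.57, 4.71], [0.05, 1.97], [-2.85, 2.85]. Speed limits (rad/s): [2.79, 2.79, 3.14, 3.14, 3.14, 3.14, 3.14].

### API

Orientations are given as a unit quaternion [w, x, y, z].
In Python, from cell import get_state, grab_frame, camera_model, close_job gives the robot as it stands.
- The arm moves only by the tool send_rows, never from a script. Its argument "motion" is a list that holds one entry, the list of rows, each a list of 7 numbers: the shift along the tool's x, y, z scaled (see below), then the turn, a rotation vector about the tool's x, y, z scaled (see below), then the closure, from 0 (fully open) to 1 (shut). A call has 1 to 8 rows; each row shifts and turns the commanded pose from where the row before left it, along the tool's axes as they then stand; what a row does not reach is not made up. The controller multiplies each number of a shift by 0.3 m and each number of a turn by 0.12 rad. A row lasts 1/8 s, in which the tool goes at most 62.5 mm and 10.7 degrees, less where a joint would pass 70% of its speed; a pose out of reach is approached as far as the arm can. A call with a number of a shift or a turn outside -1 to 1 is refused whole. A call with a gripper value outside its range is refused whole. The fingers move at their own pace and stop on an object; "newtons" is the grip in N (left out, the last holds). Time passes only in rows, so rows that do not move let the fingers close. It gives the time, the measured TCP pose, the force, the opening and the grip force at its end, in the units of the state.
- get_state(): the state, without advancing time (a new reading comes with each control period).
- grab_frame(name): name is "side" or "top"; returns the picture (384x512x3 uint8, blue, green, red); there is no depth.
- camera_model(name): a dict with "fx", "fy", "cx", "cy" (pixels), "cam_to_world" (4x4, takes a point from camera to world coordinates). Camera axes: x right, y down, z forward; pixel columns grow to the right and rows downward; lengths in m; the calibration is good to about 2 mm. A picture is of the moment at which its call begins. camera_model takes no time and is no camera call.
- close_job(): hands the job in; it is judged then, once.
The state is a dict: "time_s": time; "qpos": joint angles; "joint_velocities": joint speeds; "joint_efforts": joint torques, N m; "tool_pos": TCP position; "tool_rot": TCP orientation; "ft_force": force on the tool from outside, world axes, zero at the start; "torque": the same for the moment, N m; "width": opening from 0.0 (shut) to 1.0 (fully open); "finger_force": force on a finger pad.
Only numpy, scipy, OpenCV 4.12 (cv2) and the standard library are available. Lean on these libraries where they do the work, as an engineer would, in place of code of your own. Each camera call takes 0.05 s, during which the arm holds its last target. There are 200 camera calls.

## Working session

There is one attempt and no reset: what is moved stays moved. The work goes in short steps, Python scripts to look and compute and a tool call to move; the robot and the scene stay as the last step left them, time stands still between calls to the robot, and variables do not carry over. Pictures are saved under pics/ and viewed, at most 10 in all, crops included, and the job is handed in when it is done.

Besides the shell and the picture viewer there is one more tool, called after "Call:" by a JSON object that holds its "fn" and its "kwargs". send_rows: Moves the arm, as the interface text tells. Shifts and turns lie within -1 to 1; 1 stands for 0.3 m of shift or 0.12 rad of turn. Its arguments: {"type":"object","properties":{"motion":{"type":"array"},"newtons":{"type":"number"}},"required":["motion"]}

```bash
ls; mkdir -p pics
python3 - <<'E'
from cell import *
import cv2
s=get_state();print(s)
for n in("top","side"):
    im=grab_frame(n);cv2.imwrite(f"pics/{n}0.png",im);m=camera_model(n);print(n,m)
a=cv2.imread("pics/top0.png");
E
```

```text
pics
{'time_s': 0.0, 'qpos': array([-1.37079484,  0.38386045,  0.04382428,  1.5995889 , -0.01788505,
        1.16120961, -0.04989567]), 'joint_velocities': array([-0.00093595,  0.00063693,  0.00019786, -0.0005332 , -0.00016147,
       -0.00078725,  0.00077458]), 'joint_efforts': array([-2.37428185e-04, -4.33464575e+01,  1.02451321e+00, -2.49513566e+01,
        1.06673295e-02,  1.14013389e-02,  1.43425495e-05]), 'tool_pos': array([0.1904308 , 0.62040836, 0.20406376]), 'tool_rot': array([-1.21464846e-04,  1.48302141e-01,  9.88941195e-01, -1.33150444e-03]), 'ft_force': array([ 0.10615351, -0.34006621,  0.72223577]), 'torque': array([ 0.05025624, -0.0036506 ,  0.00712508]), 'finger_force': 0.0, 'width': 1.0004624557613528}
top {'fx': 416.5908301718435, 'fy': 416.5908301718435, 'cx': 259.1387472434713, 'cy': 197.8598796019254, 'cam_to_world': array([[-0.02545587, -0.99721733,  0.07006852,  0.47899232],
       [-0.99949729,  0.02671378,  0.01707431, -0.00352442],
       [-0.01889859, -0.06959866, -0.99739604,  1.25471974],
       [ 0.        ,  0.        ,  0.        ,  1.        ]])}
side {'fx': 371.67253145843614, 'fy': 371.67253145843614, 'cx': 256.3699786315472, 'cy': 191.5286617040379, 'cam_to_world': array([[ 9.06698375e-01, -2.29139976e-01,  3.54108640e-01,
         1.22105880e-01],
       [-4.21778513e-01, -4.90647233e-01,  7.62475035e-01,
        -9.95715272e-01],
       [-9.71086959e-04, -8.40690290e-01, -5.41515367e-01,
         7.70751621e-01],
       [ 0.00000000e+00,  0.00000000e+00,  0.00000000e+00,
         1.00000000e+00]])}
```

View pics/top0.png

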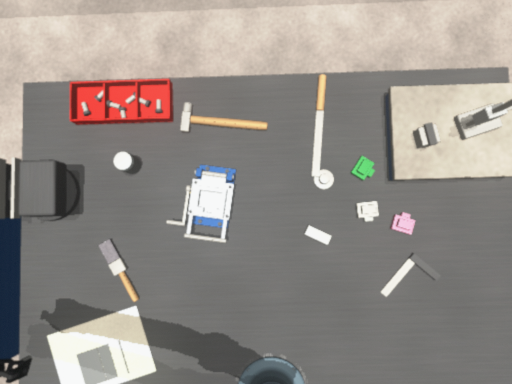

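View pics/side0.png

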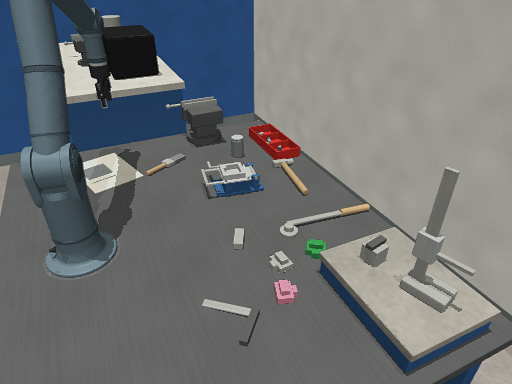

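Top view: the steel workpiece candidate is at (368,210). The look-alikes are green (364,168), pink (404,224), the plain bar (318,235) and the flange (324,180). The frame is at about (210,203), with its crossbar at (205,238), the hinge end at (215,172) and the leg foot at (175,222). I choose the uncoloured stepped part at (368,210) and check it in a crop.

Run:
```python
import cv2,numpy as np
a=cv2.imread("pics/top0.png")
A=cv2.resize(a[155:250,160:245],None,fx=6,fy=6,interpolation=cv2.INTER_CUBIC)  #510x570
B=cv2.resize(a[190:230,348:388],None,fx=7,fy=7,interpolation=cv2.INTER_CUBIC)  #280
s=cv2.imread("pics/side0.png")
C=cv2.resize(s[155:200,195:265],None,fx=4,fy=4,interpolation=cv2.INTER_CUBIC)
o=np.zeros((570,800,3),np.uint8);o[:570,:510]=A;o[:280,515:795]=B;o[290:470,515:795]=C
cv2.imwrite("pics/crop.png",o)
```

```text
(no output)
```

View pics/crop.png

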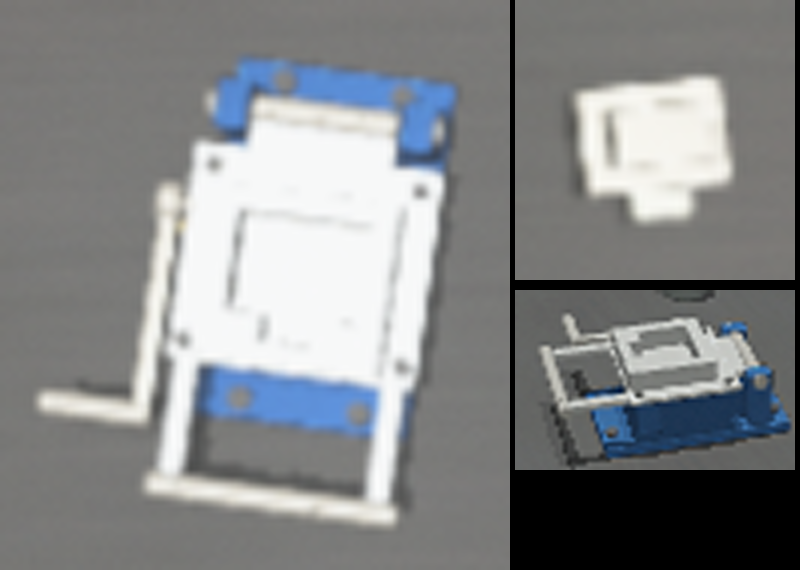

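The crop confirms the choice: at (368,210) there is a base with a boss, and a tongue pointing down-image (-x). The pocket's upper edge runs (200,190)–(222,192) and its left edge is at about (199,198). The next crop raises the contrast for fitting.

Run:
```python
import cv2,numpy as np
a=cv2.imread("pics/top0.png");s=cv2.imread("pics/side0.png")
def f(im,lo,k): 
    g=np.clip((im.astype(float)-lo)*255/(255-lo),0,255).astype(np.uint8); return cv2.resize(g,None,fx=k,fy=k,interpolation=cv2.INTER_NEAREST)
o=np.zeros((600,800,3),np.uint8)
A=f(a[178:222,184:234],120,8);o[:352,:400]=A          # top pocket
B=f(a[195:227,350:387],120,10);o[:320,405:775]=B       # part top
C=f(s[158:198,198:265],90,7);o[354:354+240-0,:469]=C[:246] if C.shape[0]<246 else C[:240]
D=f(s[246:274,266:296],90,8);o[354:578,475:715]=D
cv2.imwrite("pics/crop2.png",o)
```

```text
(no output)
```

View pics/crop2.png

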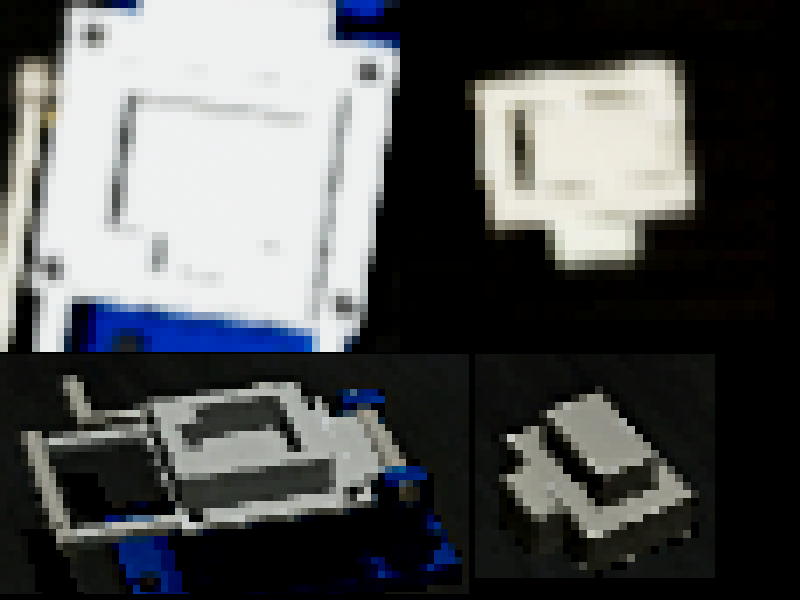

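The boss, base, pocket rim and crossbar edges are readable in both views, so I fit them. The part's base corners in top view are about (357,203), (377,201), (379,216) and (358,218).

```bash
cat > h.py <<'E'
import numpy as np
from cell import *
from scipy.optimize import least_squares
from scipy.spatial.transform import Rotation as R
M={n:camera_model(n) for n in("top","side")}
def proj(n,P):
    m=M[n];T=m["cam_to_world"];c=(np.atleast_2d(P)-T[:3,3])@T[:3,:3]
    return np.c_[m["fx"]*c[:,0]/c[:,2]+m["cx"],m["fy"]*c[:,1]/c[:,2]+m["cy"]]
def ray(n,px,z):
    m=M[n];T=m["cam_to_world"];d=T[:3,:3]@[(px[0]-m["cx"])/m["fx"],(px[1]-m["cy"])/m["fy"],1];o=T[:3,3]
    return o+d*(z-o[2])/d[2]
def put(p,yaw,L):
    c,s=np.cos(yaw),np.sin(yaw);L=np.atleast_2d(L)
    return np.c_[p[0]+c*L[:,0]-s*L[:,1],p[1]+s*L[:,0]+c*L[:,1],p[2]+L[:,2]]
def pose():
    s=get_state();q=s["tool_rot"];return s["tool_pos"],R.from_quat([q[1],q[2],q[3],q[0]]),s
E
cat > fit.py <<'E'
from h import *
f=lambda u,o,k:np.array(u,float)*[1/k,1/k]+o
t1=lambda *u:f(u,[183.5,177.5],8); t0=lambda *u:f(u,[159.5,154.5],6)
s1=lambda *u:f(np.array(u)-[0,354],[197.5,157.5],7)
tp=lambda *u:f(np.array(u)-[405,0],[349.5,194.5],10); sp=lambda *u:f(np.array(u)-[475,354],[265.5,245.5],8)
ht=t1((92,35),(368,72),(52,267),(343,303)); bt=t0((148,483),(396,516)); bs=s1((33,435),(65,538))
pt=t1((128,94),(108,228),(305,117)); ps=s1((280,397),(203,400),(299,450))
ft=t0((45,402)) ; 
def res(v):
    x,y,a,x1,x2,dy,xp,yp,h=v;p=[x,y,.06]
    H=put(p,a,[[x1,dy,.003],[x1,-dy,.003],[x2,dy,.003],[x2,-dy,.003]])
    B=put(p,a,[[-.185,.06,.0],[-.185,-.06,.0]])
    K=put(p,a,[[xp+.024,yp+.032,h],[xp-.024,yp+.032,h],[xp+.024,yp-.032,h]])
    return np.r_[(proj("top",H)-ht).ravel(),(proj("top",B)-bt).ravel(),(proj("side",B)-bs).ravel(),(proj("top",K)-pt).ravel(),(proj("side",K)-ps).ravel()]
r=least_squares(res,[.5,.12,0,-.02,-.1,.05,-.07,0,.02],loss="soft_l1");print("frame",r.x.round(4));print(r.fun.reshape(-1,2).round(1).tolist())
v=r.x;print("pocket",put([v[0],v[1],.06],v[2],[v[6],v[7],v[8]]),"bar",put([v[0],v[1],.06],v[2],[-.185,0,0]))
bt4=tp((475,82),(680,62),(695,212),(488,230)); bs4=sp((598,393),(660,458),(600,475),(548,413)); bb=sp((575,540),(695,493))
def rp(w):
    p=[w[0],w[1],0]
    A=put(p,w[2],[[.022,.03,.02],[.022,-.03,.02],[-.022,-.03,.02],[-.022,.03,.02]])
    B=put(p,w[2],[[.012,.02,.036],[.012,-.02,.036],[-.012,-.02,.036],[-.012,.02,.036]])
    C=put(p,w[2],[[-.022,-.03,.02],[.022,-.03,.02]])
    return np.r_[(proj("top",A)-bt4).ravel(),(proj("side",B)-bs4).ravel(),(proj("side",C)-bb).ravel()]
q=least_squares(rp,[.45,-.25,0],loss="soft_l1");print("part",q.x.round(4),q.fun.reshape(-1,2).round(1).tolist())
# foot: top crop0 bar from (45,402) to (140,415)
for u in [(45,402),(135,414)]:
    print("foot",ray("top",t0(u)[0],.06),ray("top",t0(u)[0],.075))
print(pose()[1].as_matrix().round(3).tolist())
E
python3 fit.py
```

```text
frame [ 0.635   0.146  -0.1634 -0.0296 -0.1137  0.0515 -0.0744 -0.001   0.0246]
[[-0.4, -0.1], [0.4, 0.1], [0.3, -0.2], [-0.6, 0.2], [-0.3, -0.1], [-0.3, 0.2], [0.1, 0.7], [0.5, 1.7], [-0.1, -0.1], [-0.1, -0.0], [0.1, 0.1], [0.1, -0.5], [-1.1, 0.7], [1.3, -0.1]]
pocket [[0.56139599 0.15711203 0.08456938]] bar [[0.45243985 0.17614043 0.06      ]]
part [ 0.5236 -0.3004  0.0512] [[-0.2, -0.1], [-0.3, 0.3], [-0.4, 0.2], [-0.1, -0.1], [0.3, -0.2], [-0.2, 0.0], [0.1, 0.7], [-0.5, -0.1], [1.8, 0.1], [-0.0, 0.8]]
foot [0.50188827 0.28360673 0.06      ] [0.50160081 0.28000173 0.075     ]
foot [0.49503778 0.24039387 0.06      ] [0.49483633 0.23733142 0.075     ]
[[-0.956, 0.293, -0.001], [0.293, 0.956, -0.002], [-0.0, -0.002, -1.0]]
```

```bash
cat >> h.py <<'E'
def plan(*wps,start=None):
    """wps: (x,y,z,yaw of tool y, rows); prints scaled rows (shift, turn)"""
    p,r,_=pose() if start is None else start
    p=np.array(p)
    for x,y,z,a,n in wps:
        c,s=np.cos(a),np.sin(a)
        Rt=R.from_matrix(np.array([[-s,c,0],[c,s,0],[0,0,-1.]]))
        g=np.array([x,y,z]); w=(r.inv()*Rt).as_rotvec()
        print("->",(x,y,z,a),"step mm",np.linalg.norm(g-p)/n*1e3)
        for i in range(n):
            d=r.inv().apply((g-p)/(n-i))/.3; t=w/n/.12
            d,t=d.round(3),t.round(2)
            print(*[f"{k:g}" for k in np.r_[d,t]],sep=",")
            p=p+r.apply(d*.3); r=r*R.from_rotvec(t*.12)
def tgt(a):
    c,s=np.cos(a),np.sin(a);return R.from_matrix(np.array([[-s,c,0],[c,s,0],[0,0,-1.]]))
E
python3 -c "
from h import *
plan((.45,.1,.2,.6,11),(.5236,-.3004,.12,.0512,9),(.5236,-.3004,.0225,.0512,4))"
```

```text
-> (0.45, 0.1, 0.2, 0.6) step mm 52.87610683174673
-0.121,-0.128,0.002,-0,0,0.51
-0.129,-0.12,0.002,-0,0,0.51
-0.136,-0.112,0.002,-0,0,0.51
-0.143,-0.103,0.001,-0,0,0.51
-0.149,-0.094,0.002,-0,0,0.51
-0.154,-0.085,0.001,-0,0,0.51
-0.159,-0.076,0.002,-0,0,0.51
-0.164,-0.066,0.001,-0,0,0.51
-0.167,-0.056,0.002,-0,0,0.51
-0.171,-0.045,0.001,-0,0,0.51
-0.173,-0.035,0.002,-0,0,0.51
-> (0.5236, -0.3004, 0.12, 0.0512) step mm 46.07493854831721
-0.138,-0.061,0.03,-0,0,0.51
-0.141,-0.053,0.03,-0,0,0.51
-0.144,-0.044,0.03,-0,0,0.51
-0.147,-0.035,0.03,-0,0,0.51
-0.148,-0.026,0.03,-0,0,0.51
-0.15,-0.017,0.03,-0,0,0.51
-0.15,-0.007,0.03,-0,0,0.51
-0.151,0.002,0.03,-0,0,0.51
-0.15,0.01,0.029,-0,0,0.51
-> (0.5236, -0.3004, 0.0225, 0.0512) step mm 24.39533183461615
0,0,0.081,-0,0,-0
0,0,0.081,-0,0,-0
0,0,0.082,-0,0,-0
0.001,0.001,0.081,-0,0,-0
```

Call:
{"fn": "send_rows", "kwargs": {"motion": [[[-0.121,-0.128,0,0,0,0.51,0],[-0.129,-0.12,0,0,0,0.51,0],[-0.136,-0.112,0,0,0,0.51,0],[-0.143,-0.103,0,0,0,0.51,0],[-0.149,-0.094,0,0,0,0.51,0],[-0.154,-0.085,0,0,0,0.51,0],[-0.159,-0.076,0,0,0,0.51,0],[-0.164,-0.066,0,0,0,0.51,0]]], "newtons": 60}}

```text
time_s: 1.1
tool_pos: [0.3796, 0.241, 0.2052]
tool_rot: [-0.0, 0.384, 0.923, -0.0]
ft_force: [0.9, -0.9, 0.1]
width: 0.998
finger_force: 0.0
```

Call:
{"fn": "send_rows", "kwargs": {"motion": [[[-0.167,-0.056,0,0,0,0.51,0],[-0.171,-0.045,0,0,0,0.51,0],[-0.173,-0.035,0,0,0,0.51,0],[-0.138,-0.061,0.03,0,0,0.51,0],[-0.141,-0.053,0.03,0,0,0.51,0],[-0.144,-0.044,0.03,0,0,0.51,0],[-0.147,-0.035,0.03,0,0,0.51,0],[-0.148,-0.026,0.03,0,0,0.51,0]]]}}

```text
time_s: 2.1
tool_pos: [0.4908, -0.1228, 0.16]
tool_rot: [-0.0, 0.597, 0.803, 0.0]
ft_force: [-0.6, -0.3, -0.1]
width: 0.998
finger_force: 0.0
```

Call:
{"fn": "send_rows", "kwargs": {"motion": [[[-0.15,-0.017,0.03,0,0,0.51,0],[-0.15,-0.007,0.03,0,0,0.51,0],[-0.151,0.002,0.03,0,0,0.51,0],[-0.15,0.01,0.03,0,0,0.51,0],[0,0,0,0,0,0,0],[0,0,0,0,0,0,0]]]}}

```text
time_s: 2.85
tool_pos: [0.5233, -0.2986, 0.1238]
tool_rot: [-0.001, 0.69, 0.724, -0.0]
ft_force: [0.9, 0.0, -0.2]
width: 0.999
finger_force: 0.0
```

```bash
python3 -c "
from h import *
plan((.5236,-.3004,.0225,.0512,5));print(pose()[2])"
```

```text
-> (0.5236, -0.3004, 0.0225, 0.0512) step mm 20.27108076668914
-0.001,0,0.068,-0,-0,-0
-0.001,0,0.067,-0,-0,-0
-0.001,0,0.068,-0,-0,-0
-0.002,0.001,0.067,-0,-0,-0
-0.001,0,0.068,-0,-0,-0
{'time_s': 2.85, 'qpos': array([-0.17284875,  0.4823328 ,  0.79081903,  1.81555446, -0.39968943,
        1.01257766,  0.82743745]), 'joint_velocities': array([-2.73966578e-02, -1.74147929e-02, -1.68879305e-02,  5.49232470e-03,
        3.74219992e-04, -4.77654927e-04, -1.54372616e-05]), 'joint_efforts': array([ 1.07372738e+00, -3.50764024e+01,  9.88766670e+00, -2.13029194e+01,
        8.76807421e-02, -4.12252871e-02,  2.92487166e-04]), 'tool_pos': array([ 0.52327981, -0.29863361,  0.1238395 ]), 'tool_rot': array([-8.76149532e-04,  6.89500874e-01,  7.24284320e-01, -1.84265382e-05]), 'ft_force': array([ 0.89299944,  0.04172573, -0.21040133]), 'torque': array([ 0.01293883, -0.05022739,  0.00854706]), 'finger_force': 0.0, 'width': 0.9990043955237996}
```

Call:
{"fn": "send_rows", "kwargs": {"motion": [[[-0.001,0,0.07,0,0,0,0],[-0.001,0,0.07,0,0,0,0],[-0.001,0,0.07,0,0,0,0],[-0.001,0,0.06,0,0,0,0],[-0.001,0,0.045,0,0,0,0],[0,0,0,0,0,0,0],[0,0,0,0,0,0,0]]]}}

```text
time_s: 3.72
tool_pos: [0.5243, -0.3015, 0.0305]
tool_rot: [0.001, 0.69, 0.724, 0.0]
ft_force: [0.3, 0.6, 0.4]
width: 1.002
finger_force: 0.0
```

```bash
python3 -c "
from h import *
for i in range(2):
  p,r,s=pose();print(p,s['qpos'],s['ft_force']);grab_frame('top')
plan((.5236,-.3004,.0225,.0512,2))"
```

```text
[ 0.52427035 -0.30149354  0.03049294] [-0.09575241  0.61067313  0.70146949  1.85827249 -0.51046093  0.85891967
  0.90856666] [0.3194906  0.58949278 0.41937776]
[ 0.52448121 -0.30155258  0.03079551] [-0.09591372  0.61026092  0.70167832  1.85809391 -0.51041421  0.85897166
  0.9085673 ] [ 0.34659812  0.87712411 -0.52773581]
-> (0.5236, -0.3004, 0.0225, 0.0512) step mm 4.270849186407114
0.002,-0.002,0.014,0.01,0,-0.01
0.002,-0.001,0.014,0.01,0,-0.01
```

Call:
{"fn": "send_rows", "kwargs": {"motion": [[[0.002,-0.002,0.014,0,0,0,0],[0.002,-0.001,0.013,0,0,0,0],[0,0,0,0,0,0,0.5],[0,0,0,0,0,0,0.9],[0,0,0,0,0,0,1],[0,0,0,0,0,0,1],[0,0,0,0,0,0,1],[0,0,0,0,0,0,1]]], "newtons": 60}}

```text
time_s: 4.82
tool_pos: [0.5228, -0.2998, 0.0219]
tool_rot: [0.0, 0.69, 0.724, -0.0]
ft_force: [-0.2, 0.6, 0.1]
width: 0.001
finger_force: 0.0
```

Run:
```python
from h import *
import cv2
a=grab_frame("top");s=grab_frame("side")
o=np.zeros((480,800,3),np.uint8)
o[:,:400]=cv2.resize(a[180:240,340:390],(400,480),interpolation=cv2.INTER_CUBIC)
o[:,400:]=cv2.resize(s[200:296,235:315],(400,480),interpolation=cv2.INTER_CUBIC)
cv2.imwrite("pics/g.png",o);print(pose()[0])
for n in("top","side"):print(proj(n,pose()[0]))
```

```text
[ 0.52284249 -0.29975761  0.02187868]
[[367.13989846 209.45260229]]
[[280.68700764 259.19547732]]
```

View pics/g.png

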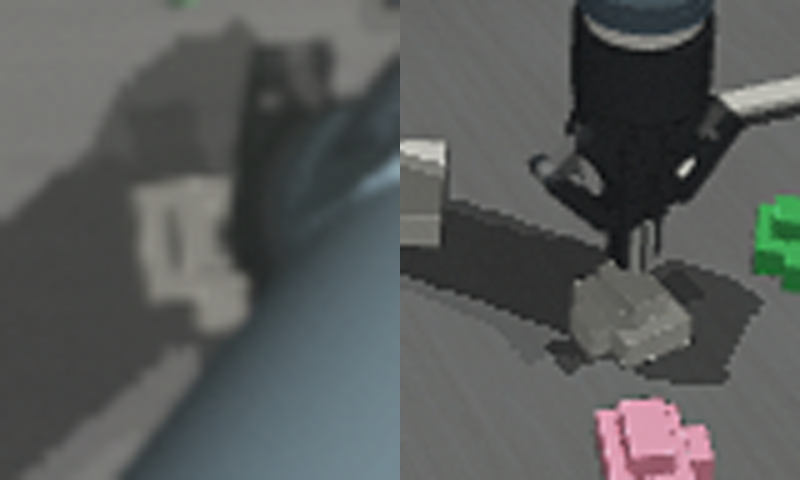

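The fingers shut on nothing. In the crop the tips appear over or behind the boss at about px (283,253), while the reported TCP projects to (281,259). I raise the tool and check the offset.

Call:
{"fn": "send_rows", "kwargs": {"motion": [[[0,0,-0.1,0,0,0,1],[0,0,-0.1,0,0,0,1],[0,0,0,0,0,0,1],[0,0,0,0,0,0,1]]]}}

```text
time_s: 5.42
tool_pos: [0.5225, -0.2992, 0.0813]
tool_rot: [-0.0, 0.689, 0.724, 0.0]
ft_force: [-0.0, -0.2, -0.3]
width: 0.002
finger_force: 0.0
```

Run:
```python
from h import *
import cv2
s=grab_frame("side");a=grab_frame("top");p=pose()[0]
u=proj("side",p)[0];print(p,u)
def z(im,r,c,h,w,k):return cv2.resize(im[r:r+h,c:c+w],(w*k,h*k),interpolation=cv2.INTER_NEAREST)
k=10
o=z(s,222,258,54,50,k)
o0=z(cv2.imread("pics/side0.png"),244,264,30,30,k)
for q,c in((u,(0,0,255)),):cv2.drawMarker(o,tuple(int(v) for v in (q-[258,222]+.5)*k),c,0,20,1)
O=np.zeros((540,800,3),np.uint8);O[:,:500]=o;O[:300,500:]=o0
cv2.imwrite("pics/g2.png",O)
```

```text
[ 0.52189192 -0.29894181  0.08056655] [280.97026902 243.64553793]
```

View pics/g2.png

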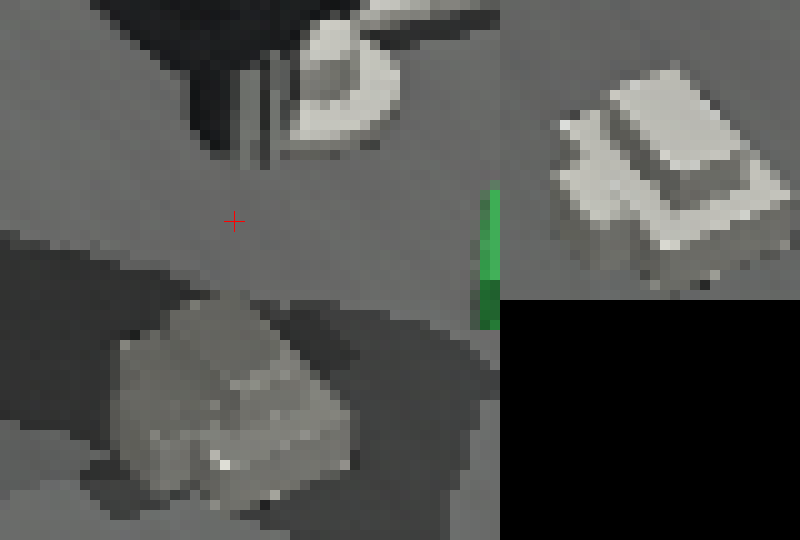

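The shut tips are at px (282,237), but the reported TCP projects to (281,243.6). So the tips sit about 20 mm higher than reported, or off to the side. A gentle touch on the boss settles it.

Call:
{"fn": "send_rows", "kwargs": {"motion": [[[0,0,0.08,0,0,0,1],[0,0,0.06,0,0,0,1],[0,0,0.04,0,0,0,1],[0,0,0.01,0,0,0,1],[0,0,0.006,0,0,0,1],[0,0,0.004,0,0,0,1],[0,0,0,0,0,0,1]]]}}

```text
time_s: 6.4
tool_pos: [0.5232, -0.3, 0.0224]
tool_rot: [0.0, 0.69, 0.724, 0.0]
ft_force: [-0.0, 0.1, -0.2]
width: -0.001
finger_force: 0.0
```

Call:
{"fn": "send_rows", "kwargs": {"motion": [[[0,0,0.006,0,0,0,1],[0,0,0.005,0,0,0,1],[0,0,0,0,0,0,1]]]}}

```text
time_s: 6.78
tool_pos: [0.5227, -0.2996, 0.0184]
tool_rot: [-0.0, 0.689, 0.724, -0.0]
ft_force: [-0.4, -0.1, -0.4]
width: -0.003
finger_force: 0.0
```

Call:
{"fn": "send_rows", "kwargs": {"motion": [[[0,0,0.006,0,0,0,1],[0,0,0,0,0,0,1]]]}}

```text
time_s: 7.02
tool_pos: [0.5227, -0.2996, 0.0165]
tool_rot: [-0.0, 0.69, 0.724, -0.0]
ft_force: [0.6, -0.1, 0.0]
width: -0.001
finger_force: 0.0
```

Call:
{"fn": "send_rows", "kwargs": {"motion": [[[0,0,0.006,0,0,0,1],[0,0,0,0,0,0,1]]]}}

```text
time_s: 7.28
tool_pos: [0.5227, -0.2996, 0.0148]
tool_rot: [-0.0, 0.69, 0.724, -0.0]
ft_force: [-0.1, 0.4, 0.7]
width: -0.001
finger_force: 0.0
```

Call:
{"fn": "send_rows", "kwargs": {"motion": [[[0,0,0.006,0,0,0,1],[0,0,0,0,0,0,1]]]}}

```text
time_s: 7.52
tool_pos: [0.5226, -0.2996, 0.013]
tool_rot: [-0.0, 0.69, 0.724, -0.0]
ft_force: [-0.7, -0.2, -0.2]
width: 0.003
finger_force: 0.0
```

Call:
{"fn": "send_rows", "kwargs": {"motion": [[[0,0,0.006,0,0,0,1],[0,0,0,0,0,0,1]]]}}

```text
time_s: 7.78
tool_pos: [0.5227, -0.2996, 0.0112]
tool_rot: [-0.0, 0.69, 0.724, -0.0]
ft_force: [-0.9, -0.2, -0.4]
width: 0.004
finger_force: 0.0
```

Call:
{"fn": "send_rows", "kwargs": {"motion": [[[0,0,0.006,0,0,0,1],[0,0,0,0,0,0,1]]]}}

```text
time_s: 8.02
tool_pos: [0.523, -0.2998, 0.0104]
tool_rot: [-0.0, 0.69, 0.724, 0.0]
ft_force: [-1.6, 1.8, 5.4]
width: -0.0
finger_force: 2.5
```

Run:
```python
from h import *
import cv2
s=grab_frame("side");a=grab_frame("top");p,r,st=pose();print(p,st['ft_force'])
cv2.imwrite("pics/s3.png",s);cv2.imwrite("pics/t3.png",a)
def z(im,r,c,h,w,k):return cv2.resize(im[r:r+h,c:c+w],(w*k,h*k),interpolation=cv2.INTER_NEAREST)
k=9
u=proj("side",p)[0];o=z(s,225,260,55,42,k)
cv2.drawMarker(o,tuple(int(v) for v in (u-[260,225]+.5)*k),(0,0,255),0,20,1)
v=proj("top",p)[0];t=z(a,180,340,55,46,k)
cv2.drawMarker(t,tuple(int(q) for q in (v-[340,180]+.5)*k),(0,0,255),0,20,1)
cv2.imwrite("pics/g3.png",np.hstack([o,t]));print(u,v)
```

```text
[ 0.52298432 -0.2998497   0.01041681] [-1.24094872  1.33386501  4.37085716]
[280.60946769 262.11677526] [366.2452903  209.56539139]
```

View pics/g3.png

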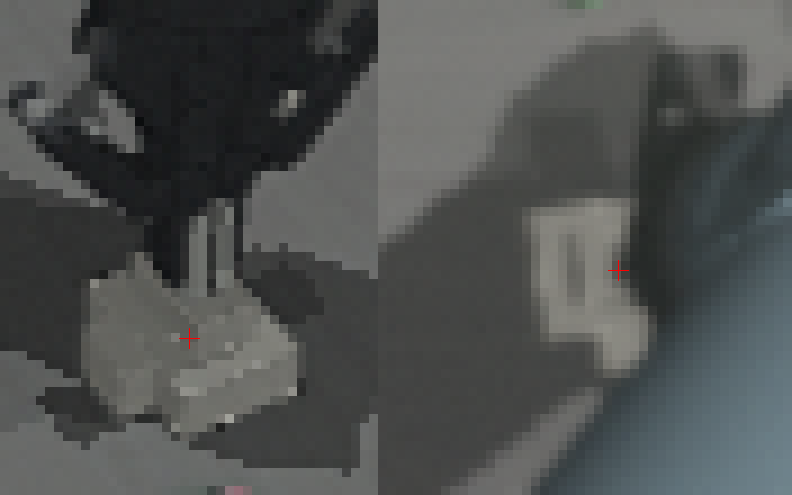

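Contact came at reported z≈0.0108 with the tips on the boss top (true 0.036), and the lateral position is right. So true tip z ≈ reported + 0.025. I regrip with that correction.

Call:
{"fn": "send_rows", "kwargs": {"motion": [[[0,0,-0.1,0,0,0,0.8],[0,0,0,0,0,0,0],[0,0,0,0,0,0,0],[0,0,0,0,0,0,0],[0,0,0,0,0,0,0],[0,0,0.06,0,0,0,0],[0,0,0.05,0,0,0,0],[0,0,0,0,0,0,0]]]}}

```text
time_s: 9.12
tool_pos: [0.5209, -0.2986, 0.004]
tool_rot: [-0.002, 0.69, 0.724, -0.001]
ft_force: [0.6, 0.3, -0.4]
width: 0.997
finger_force: 0.0
```

```bash
python3 -c "
from h import *
plan((.5236,-.3004,-.003,.0512,2));print(pose()[0],pose()[2]['width'],pose()[2]['ft_force'])"
```

```text
-> (0.5236, -0.3004, -0.003, 0.0512) step mm 3.886061070796341
-0.003,0.004,0.012,-0.02,-0.01,-0.01
-0.004,0.005,0.011,-0.02,-0.01,-0.01
[ 0.52085799 -0.29855011  0.00403315] 0.9973710211234625 [ 0.60316427  0.27202295 -0.40585455]
```

Call:
{"fn": "send_rows", "kwargs": {"motion": [[[-0.001,0.002,0.012,0,0,0,0],[0,0.002,0.01,0,0,0,0],[0,0,0,0,0,0,0],[0,0,0,0,0,0,1],[0,0,0,0,0,0,1],[0,0,0,0,0,0,1],[0,0,0,0,0,0,1],[0,0,0,0,0,0,1]]], "newtons": 60}}

```text
time_s: 10.12
tool_pos: [0.5246, -0.3001, 0.0004]
tool_rot: [0.0, 0.69, 0.724, 0.0]
ft_force: [-0.3, 0.3, 2.7]
width: 0.26
finger_force: 60.2
```

```bash
python3 -c "
from h import *
plan((.5246,-.3,.11,.0512,3),(.5614,.1571,.105,-.1634,9))"
```

```text
-> (0.5246, -0.3, 0.11, 0.0512) step mm 36.51719665102975
0,0,-0.122,0,0,-0.01
0,0,-0.122,0,0,-0.01
0,0,-0.121,0,0,-0.01
-> (0.5614, 0.1571, 0.105, -0.1634) step mm 50.9676212552676
0.168,0.023,0.002,0,0,0.2
0.169,0.018,0.002,0,0,0.2
0.169,0.014,0.002,0,0,0.2
0.17,0.011,0.002,0,0,0.2
0.17,0.006,0.002,0,0,0.2
0.17,0.002,0.002,0,0,0.2
0.17,-0.002,0.001,0,0,0.2
0.17,-0.006,0.002,0,0,0.2
0.169,-0.009,0.001,0,0,0.2
```

Call:
{"fn": "send_rows", "kwargs": {"motion": [[[0,0,-0.1,0,0,0,1],[0,0,-0.14,0,0,0,1],[0,0,-0.13,0,0,0,1],[0.09,0.015,0,0,0,0.1,1],[0.15,0.023,0,0,0,0.2,1],[0.169,0.016,0.002,0,0,0.2,1],[0.169,0.013,0.002,0,0,0.2,1],[0.17,0.01,0.002,0,0,0.2,1]]]}}

```text
time_s: 11.12
tool_pos: [0.5435, -0.0734, 0.1073]
tool_rot: [-0.001, 0.728, 0.686, -0.001]
ft_force: [0.6, -1.2, -5.1]
width: 0.258
finger_force: 60.0
```

Call:
{"fn": "send_rows", "kwargs": {"motion": [[[0.17,0.006,0.002,0,0,0.2,1],[0.17,0.002,0.002,0,0,0.2,1],[0.17,-0.002,0.002,0,0,0.2,1],[0.15,-0.006,0.002,0,0,0.2,1],[0.1,-0.009,0.001,0,0,0.2,1],[0,0,0,0,0,0,1],[0,0,0,0,0,0,1]]]}}

```text
time_s: 12.0
tool_pos: [0.5647, 0.1506, 0.1049]
tool_rot: [-0.0, 0.767, 0.641, -0.002]
ft_force: [-0.2, 0.0, -6.3]
width: 0.258
finger_force: 59.9
```

```bash
python3 -c "
from h import *
plan((.5614,.1571,.092,-.1634,3));print(pose()[0],pose()[2]['width'],pose()[2]['ft_force'])"
```

```text
-> (0.5614, 0.1571, 0.092, -0.1634) step mm 4.956332740894706
0.007,-0.005,0.014,-0.01,0.01,-0.04
0.006,-0.005,0.015,-0.01,0.01,-0.04
0.007,-0.004,0.014,-0.01,0.01,-0.04
[0.56465657 0.15055598 0.10494827] 0.25848479972470295 [-0.18781303  0.04631015 -6.25884546]
```

Call:
{"fn": "send_rows", "kwargs": {"motion": [[[0.01,-0.007,0.01,0,0,-0.06,1],[0.01,-0.007,0.01,0,0,-0.06,1],[0,0,0,0,0,0,1],[0,0,0,0,0,0,1]]]}}

```text
time_s: 12.5
tool_pos: [0.5633, 0.1584, 0.1005]
tool_rot: [0.0, 0.763, 0.647, 0.0]
ft_force: [0.1, -0.8, -5.5]
width: 0.262
finger_force: 59.9
```

Run:
```python
from h import *
import cv2
plan((.5614,.1571,.092,-.1634,1))
p,r,st=pose();print(p)
s=grab_frame("side");a=grab_frame("top");cv2.imwrite("pics/s4.png",s);cv2.imwrite("pics/t4.png",a)
k=9
# expected part corners: base top z=p+.02 / boss top, at tool pose yaw
Y=r.as_matrix()[:,1];yaw=np.arctan2(Y[1],Y[0])
def d(n,im,r0,c0,h,w):
    o=cv2.resize(im[r0:r0+h,c0:c0+w],(w*k,h*k),interpolation=cv2.INTER_NEAREST)
    def poly(P,c):
        q=((proj(n,P)-[c0,r0]+.5)*k).astype(int);cv2.polylines(o,[q.reshape(-1,1,2)],True,c,1)
    B=np.array([[.022,.03,0],[.022,-.03,0],[-.022,-.03,0],[-.022,-.012,0],[-.034,-.012,0],[-.034,.012,0],[-.022,.012,0],[-.022,.03,0]])
    poly(put(p,yaw,B),(0,0,255))
    K=B.copy();K[:,0]*=24/22;K[:,1]*=32/30;K[3:7,1]=np.sign(K[3:7,1])*.014;K[4:6,0]=-.037
    poly(put([.5614,.1571,.0846],-.1634,K),(0,255,0))
    return o
o=d("side",s,150,196,50,72)
t=d("top",a,175,182,48,55)
O=np.zeros((max(o.shape[0],t.shape[0]),800,3),np.uint8)
O=np.zeros((450,1143,3),np.uint8);O[:o.shape[0],:648]=o;O[:t.shape[0],648:648+495]=t
cv2.imwrite("pics/g4.png",cv2.resize(O,(800,315),interpolation=cv2.INTER_AREA));print(yaw)
cv2.imwrite("pics/g4s.png",o)
```

```text
-> (0.5614, 0.1571, 0.092, -0.1634) step mm 8.837001805046919
-0.005,-0.006,0.028,0,0,-0.01
[0.56333617 0.1584083  0.10052245]
-0.16476553038206895
```

View pics/g4s.png

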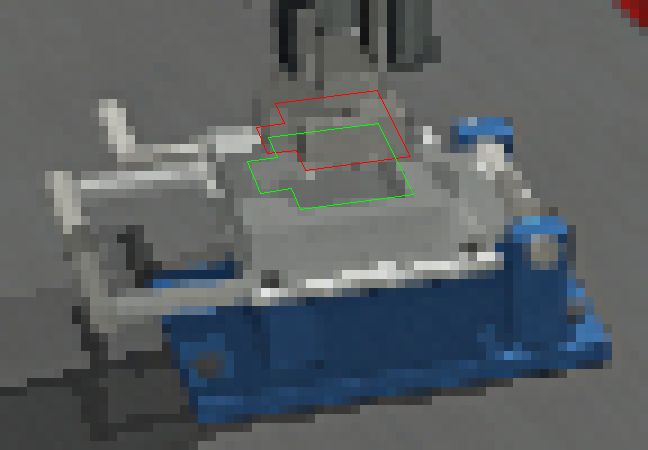

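The side view shows the part hanging over the pocket. Its lower corner at about px (230,168.5) agrees with the predicted outline. I lower it and watch the force.

Call:
{"fn": "send_rows", "kwargs": {"motion": [[[-0.004,-0.005,0.02,0,0,0,1],[0,0,0.02,0,0,0,1],[0,0,0.01,0,0,0,1],[0,0,0,0,0,0,1],[0,0,0,0,0,0,1]]]}}

```text
time_s: 13.22
tool_pos: [0.5618, 0.1577, 0.0855]
tool_rot: [0.0, 0.763, 0.647, 0.0]
ft_force: [-0.0, 0.4, -5.3]
width: 0.262
finger_force: 59.9
```

Call:
{"fn": "send_rows", "kwargs": {"motion": [[[0,0,0.008,0,0,0,1],[0,0,0.006,0,0,0,1],[0,0,0,0,0,0,1]]]}}

```text
time_s: 13.6
tool_pos: [0.5613, 0.1577, 0.081]
tool_rot: [-0.0, 0.763, 0.647, -0.0]
ft_force: [1.1, 0.5, -4.8]
width: 0.258
finger_force: 59.9
```

Call:
{"fn": "send_rows", "kwargs": {"motion": [[[0,0,0.006,0,0,0,1],[0,0,0,0,0,0,1]]]}}

```text
time_s: 13.85
tool_pos: [0.5614, 0.1576, 0.0793]
tool_rot: [-0.0, 0.763, 0.647, -0.0]
ft_force: [0.9, -0.2, -5.6]
width: 0.253
finger_force: 59.9
```

Call:
{"fn": "send_rows", "kwargs": {"motion": [[[0,0,0.008,0,0,0,1],[0,0,0.008,0,0,0,1],[0,0,0,0,0,0,1]]]}}

```text
time_s: 14.22
tool_pos: [0.5612, 0.1576, 0.0743]
tool_rot: [-0.0, 0.763, 0.647, -0.0]
ft_force: [0.7, -0.4, -4.2]
width: 0.261
finger_force: 59.9
```

Call:
{"fn": "send_rows", "kwargs": {"motion": [[[0,0,0.008,0,0,0,1],[0,0,0.006,0,0,0,1],[0,0,0,0,0,0,1]]]}}

```text
time_s: 14.6
tool_pos: [0.5614, 0.1576, 0.0702]
tool_rot: [-0.0, 0.763, 0.647, -0.0]
ft_force: [-0.4, 0.9, -5.4]
width: 0.26
finger_force: 59.9
```

It is well below the rim with no contact force. I continue to the floor.

Call:
{"fn": "send_rows", "kwargs": {"motion": [[[0,0,0.008,0,0,0,1],[0,0,0.006,0,0,0,1],[0,0,0,0,0,0,1]]]}}

```text
time_s: 14.98
tool_pos: [0.5613, 0.1576, 0.066]
tool_rot: [-0.0, 0.763, 0.647, -0.0]
ft_force: [0.3, -0.2, -5.5]
width: 0.258
finger_force: 59.9
```

Call:
{"fn": "send_rows", "kwargs": {"motion": [[[0,0,0.006,0,0,0,1],[0,0,0.004,0,0,0,1],[0,0,0,0,0,0,1]]]}}

```text
time_s: 15.35
tool_pos: [0.5616, 0.1577, 0.0635]
tool_rot: [-0.0, 0.763, 0.647, -0.0]
ft_force: [-0.5, -0.2, -3.5]
width: 0.264
finger_force: 60.2
```

Call:
{"fn": "send_rows", "kwargs": {"motion": [[[0,0,0.005,0,0,0,1],[0,0,0,0,0,0,1],[0,0,0,0,0,0,1]]]}}

```text
time_s: 15.72
tool_pos: [0.5616, 0.1577, 0.0634]
tool_rot: [-0.001, 0.763, 0.647, -0.0]
ft_force: [-4.1, -1.1, 6.0]
width: 0.26
finger_force: 61.3
```

The floor contact is at reported z 0.0634, so the part is seated. I release it, rise, and triangulate the leg foot from the first pictures.

Call:
{"fn": "send_rows", "kwargs": {"motion": [[[0,0,-0.003,0,0,0,0.5],[0,0,0,0,0,0,0],[0,0,0,0,0,0,0],[0,0,0,0,0,0,0],[0,0,-0.08,0,0,0,0],[0,0,-0.14,0,0,0,0],[0,0,-0.14,0,0,0,0],[0,0,0,0,0,0,0]]]}}

```text
time_s: 16.73
tool_pos: [0.5649, 0.1581, 0.1746]
tool_rot: [0.001, 0.763, 0.646, 0.004]
ft_force: [0.1, 0.2, 0.4]
width: 1.002
finger_force: 0.0
```

Run:
```python
from h import *
for t,s in (((159.5+42/6,154.5+401/6),(197.5+70/7,157.5+27/7)),((159.5+143/6,154.5+412/6),(197.5+83/7,157.5+60/7))):
    r=least_squares(lambda P:np.r_[proj("top",P)[0]-t,proj("side",P)[0]-s],[.5,.27,.07]);P=r.x
    c,sn=np.cos(-.1634),np.sin(-.1634);d=P[:2]-[.635,.146]
    print(P.round(4),"frame",(c*d[0]+sn*d[1]).round(4),(-sn*d[0]+c*d[1]).round(4),r.fun.round(1))
print(ray("top",(159.5+170/6,154.5+195/6),.08))
# leg knob from top at z .07
d=ray("top",(159.5+170/6,154.5+195/6),.075)[:2]-[.635,.146];print("pivot frame",c*d[0]+sn*d[1],-sn*d[0]+c*d[1])
print(pose()[0])
import cv2
s=grab_frame("side");a=grab_frame("top");k=9
o=cv2.resize(s[150:200,200:264],None,fx=k,fy=k,interpolation=cv2.INTER_NEAREST)
cv2.imwrite("pics/g5.png",o);cv2.imwrite("pics/t5.png",a)
```

```text
[0.5017 0.2842 0.0645] frame -0.154 0.1146 [-0.1  0.2  0.3 -0. ]
[0.4945 0.2351 0.0691] frame -0.1532 0.0651 [-0.1  0.5  0.7 -0. ]
[0.59786929 0.21838213 0.08      ]
pivot frame -0.048065211651520515 0.06639203863986994
[0.56492266 0.15813998 0.17464054]
```

View pics/g5.png

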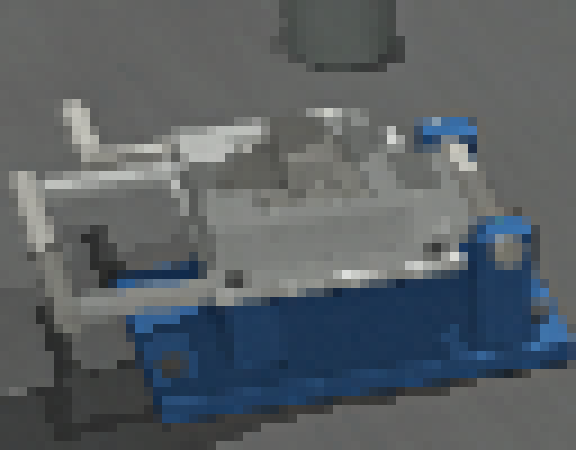

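The part sits flat in the pocket, with the boss above the rim at px (233,168). Foot bar: frame (-0.154, 0.094), z≈0.064. Next I approach the foot.

```bash
python3 -c "
from h import *
plan((.4986,.2634,.11,-.1634,4),(.4986,.2634,.028,-.1634,4))"
```

```text
-> (0.4986, 0.2634, 0.11, -0.1634) step mm 34.282697925143715
0.078,-0.066,0.051,0,-0,-0
0.078,-0.066,0.051,0,-0,-0
0.078,-0.066,0.05,0,-0,-0
0.079,-0.067,0.051,0,-0,-0
-> (0.4986, 0.2634, 0.028, -0.1634) step mm 20.483135147062647
-0,0,0.068,0,-0,-0
-0,0,0.068,0,-0,-0
-0,0,0.069,0,-0,-0
-0.001,0,0.068,0,-0,-0
```

Call:
{"fn": "send_rows", "kwargs": {"motion": [[[0.078,-0.066,0.03,0,0,0,0],[0.078,-0.066,0.05,0,0,0,0],[0.078,-0.066,0.06,0,0,0,0],[0.079,-0.067,0.06,0,0,0,0],[0,0,0,0,0,0,0],[0,0,0,0,0,0,0]]]}}

```text
time_s: 17.58
tool_pos: [0.4984, 0.262, 0.1099]
tool_rot: [0.001, 0.763, 0.646, -0.001]
ft_force: [0.4, -0.5, 0.4]
width: 1.003
finger_force: 0.0
```

```bash
python3 -c "
from h import *
print(pose()[0]);plan((.4986,.2634,.028,-.1634,4))"
```

```text
[0.49841931 0.26200405 0.1098939 ]
-> (0.4986, 0.2634, 0.028, -0.1634) step mm 20.476499300216048
0.001,-0,0.068,-0,0,-0
0.001,-0,0.068,-0,0,-0
0.002,-0,0.068,-0,0,-0
0.001,-0,0.069,-0,0,-0
```

Call:
{"fn": "send_rows", "kwargs": {"motion": [[[0.002,0,0.07,0,0,0,0],[0.002,0,0.07,0,0,0,0],[0,0,0.07,0,0,0,0],[0,0,0.06,0,0,0,0],[0,0,0,0,0,0,0],[0,0,0,0,0,0,0.6]]], "newtons": 30}}

```text
time_s: 18.32
tool_pos: [0.4993, 0.2645, 0.0299]
tool_rot: [0.0, 0.763, 0.647, 0.0]
ft_force: [0.1, -0.0, 0.2]
width: 0.818
finger_force: 0.0
```

Call:
{"fn": "send_rows", "kwargs": {"motion": [[[0,0,0,0,0,0,1],[0,0,0,0,0,0,1],[0,0,0,0,0,0,1],[0,0,0,0,0,0,1]]], "newtons": 30}}

```text
time_s: 18.82
tool_pos: [0.4995, 0.2648, 0.0302]
tool_rot: [0.0, 0.763, 0.647, 0.001]
ft_force: [0.6, -0.2, 0.9]
width: 0.123
finger_force: 31.3
```

```bash
python3 -c "
import numpy as np
t=np.linspace(0,3.4,25);k=.103/.3
for a,b in zip(t[:-1],t[1:]): print(round(k*(np.cos(a)-np.cos(b)),3),round(-k*(np.sin(b)-np.sin(a)),3))"
```

```text
0.003 -0.048
0.01 -0.048
0.017 -0.046
0.023 -0.043
0.029 -0.039
0.034 -0.035
0.039 -0.029
0.042 -0.024
0.045 -0.017
0.047 -0.011
0.048 -0.004
0.049 0.003
0.048 0.01
0.046 0.016
0.043 0.023
0.039 0.028
0.035 0.034
0.03 0.038
0.024 0.042
0.018 0.045
0.011 0.047
0.005 0.048
-0.002 0.049
-0.009 0.048
```

Call:
{"fn": "send_rows", "kwargs": {"motion": [[[0,0.003,-0.048,0,0,0,1],[0,0.01,-0.048,0,0,0,1],[0,0.017,-0.046,0,0,0,1],[0,0.023,-0.043,0,0,0,1],[0,0.029,-0.039,0,0,0,1],[0,0.034,-0.035,0,0,0,1]]]}}

```text
time_s: 19.58
tool_pos: [0.5336, 0.2589, 0.1078]
tool_rot: [-0.0, 0.763, 0.647, 0.0]
ft_force: [6.1, 1.5, -7.6]
width: 0.125
finger_force: 30.6
```

Call:
{"fn": "send_rows", "kwargs": {"motion": [[[0,0.039,-0.029,0,0,0,1],[0,0.042,-0.024,0,0,0,1],[0,0.045,-0.017,0,0,0,1],[0,0.047,-0.011,0,0,0,1],[0,0.048,-0.004,0,0,0,1],[0,0.049,0.003,0,0,0,1]]]}}

```text
time_s: 20.32
tool_pos: [0.6145, 0.2461, 0.1326]
tool_rot: [-0.0, 0.763, 0.647, 0.001]
ft_force: [0.3, 4.0, 0.4]
width: 0.119
finger_force: 31.2
```

Call:
{"fn": "send_rows", "kwargs": {"motion": [[[0,0.048,0.01,0,0,0,1],[0,0.046,0.016,0,0,0,1],[0,0.043,0.023,0,0,0,1],[0,0.039,0.028,0,0,0,1],[0,0.035,0.034,0,0,0,1],[0,0.03,0.038,0,0,0,1]]]}}

```text
time_s: 21.08
tool_pos: [0.6862, 0.2346, 0.0869]
tool_rot: [0.0, 0.763, 0.647, 0.001]
ft_force: [3.8, 4.3, 1.4]
width: 0.119
finger_force: 31.3
```

Call:
{"fn": "send_rows", "kwargs": {"motion": [[[0,0.024,0.042,0,0,0,1],[0,0.018,0.045,0,0,0,1],[0,0.011,0.047,0,0,0,1],[0,0.005,0.048,0,0,0,1],[0,0,0,0,0,0,1]]]}}

```text
time_s: 21.7
tool_pos: [0.7029, 0.2319, 0.0306]
tool_rot: [0.001, 0.763, 0.647, 0.001]
ft_force: [5.1, 5.1, -1.6]
width: 0.119
finger_force: 31.1
```

Call:
{"fn": "send_rows", "kwargs": {"motion": [[[0,-0.002,0.049,0,0,0,1],[0,-0.009,0.04,0,0,0,1],[0,0,0,0,0,0,1]]]}}

```text
time_s: 22.08
tool_pos: [0.6993, 0.2325, 0.0036]
tool_rot: [0.001, 0.763, 0.647, 0.001]
ft_force: [6.4, 5.0, -1.8]
width: 0.122
finger_force: 31.0
```

Call:
{"fn": "send_rows", "kwargs": {"motion": [[[0,-0.005,0.018,0,0,0,1],[0,-0.003,0.01,0,0,0,1],[0,0,0,0,0,0,1]]]}}

```text
time_s: 22.45
tool_pos: [0.697, 0.2329, -0.0041]
tool_rot: [0.001, 0.763, 0.647, 0.001]
ft_force: [5.8, 4.9, -2.3]
width: 0.125
finger_force: 31.0
```

Call:
{"fn": "send_rows", "kwargs": {"motion": [[[0,-0.002,0.008,0,0,0,1],[0,0,0.006,0,0,0,1],[0,0,0,0,0,0,1]]]}}

```text
time_s: 22.82
tool_pos: [0.6967, 0.2329, -0.0052]
tool_rot: [-0.0, 0.763, 0.647, 0.001]
ft_force: [1.3, 4.4, 6.8]
width: 0.126
finger_force: 31.9
```

The leg is against its far stop: z has stalled and there is an upward reaction of 6.8 N. I release it, rise and go to the crossbar.

Call:
{"fn": "send_rows", "kwargs": {"motion": [[[0,0,-0.003,0,0,0,0.5],[0,0,0,0,0,0,0.5],[0,0,0,0,0,0,0.5],[0,0,-0.08,0,0,0,0.5],[0,0,-0.15,0,0,0,0.5],[0,0,-0.18,0,0,0,0.5],[0,0,-0.18,0,0,0,0.5],[0,0,0,0,0,0,0.5]]]}}

```text
time_s: 23.82
tool_pos: [0.7003, 0.2317, 0.1808]
tool_rot: [0.003, 0.763, 0.646, 0.007]
ft_force: [0.9, -1.0, 1.2]
width: 0.502
finger_force: 0.0
```

Run:
```python
from h import *
import cv2
plan((.453,.1765,.15,-.1634,6),(.453,.1765,.024,-.1634,5));print(pose()[2]['width'])
s=grab_frame("side");a=grab_frame("top")
k=7
O=np.hstack([cv2.resize(x,None,fx=k,fy=k,interpolation=cv2.INTER_NEAREST) for x in (s[148:203,206:264],a[163:218,182:238])])
cv2.imwrite("pics/g6.png",O);print(O.shape)
```

```text
-> (0.453, 0.1765, 0.15, -0.1634) step mm 42.54462932388353
-0.053,-0.131,0.015,0.02,-0.01,-0
-0.053,-0.131,0.015,0.02,-0.01,-0
-0.053,-0.13,0.016,0.02,-0.01,-0
-0.053,-0.131,0.016,0.02,-0.01,-0
-0.053,-0.13,0.017,0.02,-0.01,-0
-0.052,-0.131,0.017,0.02,-0.01,-0
-> (0.453, 0.1765, 0.024, -0.1634) step mm 25.20939563023145
0,0,0.084,-0,0,-0
0,0,0.084,-0,0,-0
0,0,0.084,-0,0,-0
0,0.001,0.084,-0,0,-0
0,0,0.084,-0,0,-0
0.5018341850180449
(385, 798, 3)
```

View pics/g6.png

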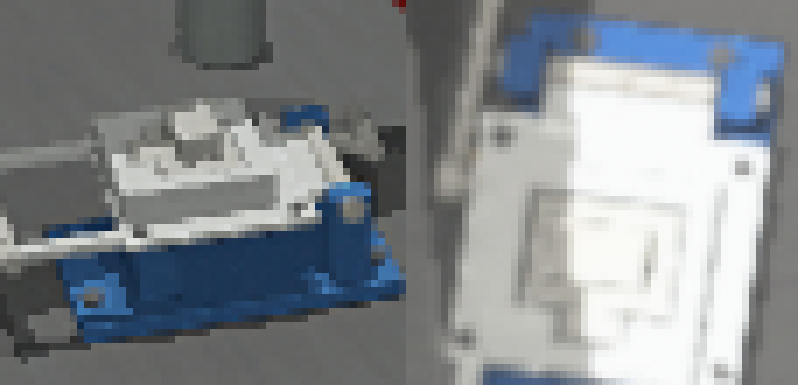

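The part is seated square with its tongue in the notch, and the leg points past the hinge. On to the crossbar.

Call:
{"fn": "send_rows", "kwargs": {"motion": [[[-0.053,-0.131,0.015,0,0,0,0.5],[-0.053,-0.131,0.015,0,0,0,0.5],[-0.053,-0.13,0.016,0,0,0,0.5],[-0.053,-0.131,0.016,0,0,0,0.5],[-0.053,-0.13,0.017,0,0,0,0.5],[-0.052,-0.131,0.017,0,0,0,0.5],[0,0,0,0,0,0,0.5],[0,0,0,0,0,0,0.5]]]}}

```text
time_s: 24.92
tool_pos: [0.4474, 0.1768, 0.1422]
tool_rot: [-0.0, 0.763, 0.647, -0.0]
ft_force: [1.0, -0.7, 0.3]
width: 0.499
finger_force: 0.0
```

Run:
```python
from h import *
grab_frame("side");plan((.453,.1765,.024,-.1634,5));print(pose()[0])
```

```text
-> (0.453, 0.1765, 0.024, -0.1634) step mm 23.7397332098011
0,0.003,0.079,0,0,-0
0,0.003,0.079,0,0,-0
0,0.003,0.079,0,0,-0
0.001,0.003,0.079,0,0,-0
0,0.003,0.079,0,0,-0
[0.44843041 0.17690041 0.14261   ]
```

Call:
{"fn": "send_rows", "kwargs": {"motion": [[[0,0.008,0.08,0,0,0,0.5],[0,0.006,0.09,0,0,0,0.5],[0,0,0.09,0,0,0,0.5],[0,0,0.08,0,0,0,0.5],[0,0,0.05,0,0,0,0.5],[0,0,0,0,0,0,0.5],[0,0,0,0,0,0,0.5]]]}}

```text
time_s: 25.85
tool_pos: [0.4529, 0.1761, 0.0261]
tool_rot: [0.0, 0.763, 0.646, 0.001]
ft_force: [0.2, -0.3, -0.4]
width: 0.503
finger_force: 0.0
```

Call:
{"fn": "send_rows", "kwargs": {"motion": [[[0,0,0,0,0,0,1],[0,0,0,0,0,0,1],[0,0,0,0,0,0,1],[0,0,0,0,0,0,1]]], "newtons": 60}}

```text
time_s: 26.35
tool_pos: [0.4529, 0.1763, 0.0264]
tool_rot: [0.0, 0.763, 0.647, 0.001]
ft_force: [0.0, -0.9, 7.0]
width: 0.109
finger_force: 58.7
```

```bash
python3 -c "
import numpy as np
t=np.linspace(0,1.571,25);k=.185/.3
for a,b in zip(t[:-1],t[1:]): print(round(k*(np.cos(a)-np.cos(b)),3),round(-k*(np.sin(b)-np.sin(a)),3))"
```

```text
0.001 -0.04
0.004 -0.04
0.007 -0.04
0.009 -0.039
0.012 -0.039
0.014 -0.038
0.017 -0.037
0.019 -0.036
0.021 -0.034
0.024 -0.033
0.026 -0.031
0.028 -0.029
0.029 -0.028
0.031 -0.026
0.033 -0.024
0.034 -0.021
0.036 -0.019
0.037 -0.017
0.038 -0.014
0.039 -0.012
0.039 -0.009
0.04 -0.007
0.04 -0.004
0.04 -0.001
```

Call:
{"fn": "send_rows", "kwargs": {"motion": [[[0,0.001,-0.04,0,0,0,1],[0,0.004,-0.04,0,0,0,1],[0,0.007,-0.04,0,0,0,1],[0,0.009,-0.039,0,0,0,1]]]}}

```text
time_s: 26.85
tool_pos: [0.459, 0.1753, 0.074]
tool_rot: [0.001, 0.763, 0.647, 0.001]
ft_force: [5.6, 2.0, -7.2]
width: 0.104
finger_force: 58.9
```

Call:
{"fn": "send_rows", "kwargs": {"motion": [[[0,0.012,-0.039,0,0,0,1],[0,0.014,-0.038,0,0,0,1],[0,0.017,-0.037,0,0,0,1],[0,0.019,-0.036,0,0,0,1]]]}}

```text
time_s: 27.35
tool_pos: [0.477, 0.1724, 0.1185]
tool_rot: [0.0, 0.763, 0.647, 0.001]
ft_force: [6.6, 2.6, -9.0]
width: 0.107
finger_force: 58.8
```

Call:
{"fn": "send_rows", "kwargs": {"motion": [[[0,0.021,-0.034,0,0,0,1],[0,0.024,-0.033,0,0,0,1],[0,0.026,-0.031,0,0,0,1],[0,0.028,-0.029,0,0,0,1]]]}}

```text
time_s: 27.85
tool_pos: [0.5046, 0.1679, 0.1558]
tool_rot: [-0.001, 0.763, 0.647, -0.0]
ft_force: [5.1, 4.3, -8.6]
width: 0.115
finger_force: 58.7
```

Call:
{"fn": "send_rows", "kwargs": {"motion": [[[0,0.029,-0.028,0,0,0,1],[0,0.031,-0.026,0,0,0,1],[0,0.033,-0.024,0,0,0,1],[0,0.034,-0.021,0,0,0,1]]]}}

```text
time_s: 28.35
tool_pos: [0.5428, 0.1618, 0.1861]
tool_rot: [-0.001, 0.763, 0.647, -0.0]
ft_force: [2.0, 4.8, -7.0]
width: 0.106
finger_force: 58.9
```

Call:
{"fn": "send_rows", "kwargs": {"motion": [[[0,0.036,-0.019,0,0,0,1],[0,0.037,-0.017,0,0,0,1],[0,0.038,-0.014,0,0,0,1],[0,0.039,-0.012,0,0,0,1]]]}}

```text
time_s: 28.85
tool_pos: [0.5879, 0.1546, 0.2053]
tool_rot: [-0.001, 0.762, 0.647, 0.0]
ft_force: [0.9, 4.6, -3.8]
width: 0.109
finger_force: 59.1
```

Call:
{"fn": "send_rows", "kwargs": {"motion": [[[0,0.039,-0.009,0,0,0,1],[0,0.04,-0.007,0,0,0,1],[0,0.04,-0.004,0,0,0,1],[0,0.04,-0.001,0,0,0,1],[0,0,0,0,0,0,1],[0,0,0,0,0,0,1]]]}}

```text
time_s: 29.6
tool_pos: [0.6356, 0.147, 0.2117]
tool_rot: [-0.0, 0.762, 0.647, 0.001]
ft_force: [0.9, 4.9, -1.7]
width: 0.111
finger_force: 59.4
```

Run:
```python
from h import *
import cv2
for i in range(4):
    grab_frame("top");p,r,s=pose()
    u=np.array([.9867,-.1627]);d=(p[:2]-[.4529,.1763])@u
    print(p.round(4),d,"rise",p[2]-.0264,"ang",np.arctan2(p[2]-.0264,.185-d),s['ft_force'].round(1),s['width'])
```

```text
[0.6355 0.147  0.2117] 0.1849404859296997 rise 0.1852799738266728 ang 1.5704751152412446 [ 1.2  4.2 -3. ] 0.10867779671154984
[0.6355 0.147  0.2117] 0.1849021648990897 rise 0.18528631520009933 ang 1.5702683056525242 [ 1.6  4.6 -2.4] 0.11376264942960243
[0.6354 0.147  0.2117] 0.18487888203104794 rise 0.18530260440443821 ang 1.5701427042940515 [ 2.2  5.9 -2.8] 0.10981991885572123
[0.6354 0.147  0.2117] 0.18483811178009887 rise 0.1852612223443482 ang 1.5699224894281394 [ 1.5  5.3 -3. ] 0.108431861359075
```

Run:
```python
from h import *
s=grab_frame("side");s0=__import__("cv2").imread("pics/side0.png")
c,sn=np.cos(-.1634),np.sin(-.1634)
def W(x,y,z):  # frame point when upright
    return put([.635,.146,.06],-.1634,[z,y,-x])
def val(P):
    u=proj("side",P)[0];i=np.round(u).astype(int);return u.round(1).tolist(),s[i[1],i[0]].tolist(),s0[i[1],i[0]].tolist()
for z in (.010,.020,.03,.037,.045,.055):
    print("part side profile z",z,val(W(-.0744,-.021,z)))
for x in(.03,.046,.055): print("foot",val(W(x,.094,-.032)))
```

```text
part side profile z 0.01 ([256.2, 155.7], [137, 140, 138], [102, 103, 102])
part side profile z 0.02 ([258.8, 155.4], [119, 123, 120], [102, 102, 101])
part side profile z 0.03 ([261.4, 155.0], [118, 122, 120], [100, 101, 100])
part side profile z 0.037 ([263.2, 154.8], [117, 124, 124], [101, 102, 100])
part side profile z 0.045 ([265.2, 154.5], [103, 104, 101], [104, 105, 103])
part side profile z 0.055 ([267.8, 154.2], [88, 89, 88], [86, 87, 86])
foot ([238.8, 167.3], [103, 102, 101], [161, 165, 161])
foot ([238.9, 170.7], [148, 154, 154], [128, 131, 130])
foot ([239.0, 172.6], [130, 136, 136], [166, 169, 167])
```

The boss profile ends at 39 mm, so the part is home. The foot bar appears where the leg's down position predicts. I hand in while holding.

```bash
python3 -c "
from cell import *
print(close_job())"
```

```text
the job is handed in; nothing more can be done
None
```

Handed in at about 30 s of the 72 s allowed: the workpiece is seated, the leg is down at its far stop, and the arm is holding the frame upright (about 1.57 rad) by the crossbar.

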